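# Open the tester bay that holds the bushing

## Task

One bay of the grey bench tester holds the tan bushing, seen through its lid window; the other holds a steel cup that is still under test. Open the bushing's bay for unloading: press its orange release tab with the fingertips so that the lid springs up, then push that lid all the way back against its stop and move clear. Pick nothing up: both parts stay in their nests, the other lid stays shut, and the things lying round the tester stay where they are.

Things in the scene. Friction and masses are not known exactly. Their poses are not given: they have to be found in the camera images.
- tester: grey bench tester fixed to the bench, 48 mm high without its lids, 54 with. Origin on the bench; the housing runs from x = -56 mm (front, towards the robot, with two orange release tabs) to +75 mm (back), y = -98 to +98 mm, z up. Left bay centred at y = +47 mm, right bay at y = -47 mm; each has its own lid (aluminium frame, clear window), hinged at the back
- bushing: tan flanged plastic bushing, 28 mm across, 18 mm high, lying loose in the rubber nest of one of the two bays under its lid; origin at the centre of its underside
- steel_cup: grey turned steel cup, 38 mm across, 26 mm high, lying loose in the nest of the other bay; origin at the centre of its underside
- spare_bushing: bystander: smaller tan bushing, 24 mm across, 18 mm high, standing on the bench right of the tester; origin at the centre of its underside
- tall_cup: bystander: steel cup, 32 mm across, 34 mm high, standing on the bench right of the tester; origin at the centre of its underside
- marker: bystander: white marker pen with black cap, 137 mm long, 17 mm thick, lying on the bench; origin at the middle of its underside, long axis y
- bay_left (a point): centre of the nest floor of the left bay (robot's left), 15 mm above the bench
- tab_left_pad (a point): point to press on top of the left orange tab, 35 mm above the bench at rest (tester x = -94 mm). The flat pad is 28 mm wide (along y) and reaches 14 mm forward and 26 mm back from this point, to the latch's upright hook, which tops out 26 mm above the pad and leans up to 8 mm forward as the tab goes down
- lid_left_edge (a point): middle of the front edge of the left lid, half-way through its thickness; moves with the lid, 111 mm from the hinge line. The lid is 88 mm wide, 6 mm thick; a 20 mm wide latch tongue stands out 7 mm beyond the edge at mid-width
- lid_left (a joint): opening angle (rad) of the left lid: 0 shut and latched, about 0.8 when the spring pin has lifted it, 1.92 at its stop, leaning back. Hinge line along the tester's y at tester x = +55, z = 51 mm; the free front edge swings up and back. Beyond 0.8 the stiff hinge stays where it is left; about 1.5 N on the edge, square to the lid, moves it
- tab_left (a joint): angle (rad) by which the orange tab of the left bay is pressed down: 0 at rest, frees the lid at about 0.2, stop at 0.28 (pad point some 9 mm lower). About 5 N straight down on its pad presses it to the stop; it springs back by itself
- bay_right (a point): centre of the nest floor of the right bay (robot's right), 15 mm above the bench
- tab_right_pad (a point): point to press on top of the right orange tab, 35 mm above the bench at rest (tester x = -94 mm). The flat pad is 28 mm wide (along y) and reaches 14 mm forward and 26 mm back from this point, to the latch's upright hook, which tops out 26 mm above the pad and leans up to 8 mm forward as the tab goes down
- lid_right_edge (a point): middle of the front edge of the right lid, half-way through its thickness; moves with the lid, 111 mm from the hinge line. The lid is 88 mm wide, 6 mm thick; a 20 mm wide latch tongue stands out 7 mm beyond the edge at mid-width
- lid_right (a joint): opening angle (rad) of the right lid: 0 shut and latched, about 0.8 when the spring pin has lifted it, 1.92 at its stop, leaning back. Hinge line along the tester's y at tester x = +55, z = 51 mm; the free front edge swings up and back. Beyond 0.8 the stiff hinge stays where it is left; about 1.5 N on the edge, square to the lid, moves it
- tab_right (a joint): angle (rad) by which the orange tab of the right bay is pressed down: 0 at rest, frees the lid at about 0.2, stop at 0.28 (pad point some 9 mm lower). About 5 N straight down on its pad presses it to the stop; it springs back by itself

How it is judged:
On the way, in this order (a step that is already met when the one before it is completed fails the run):
1. the release tab of the bushing's bay is pressed (((horizontal distance between bushing and bay_left below 0.03 m and value of joint tab_left above 0.08 rad) or (horizontal distance between bushing and bay_right below 0.03 m and value of joint tab_right above 0.08 rad))).
2. the lid of that bay has sprung up off its latch (raised more than 0.35 rad) (((horizontal distance between bushing and bay_left below 0.03 m and value of joint lid_left above 0.35 rad) or (horizontal distance between bushing and bay_right below 0.03 m and value of joint lid_right above 0.35 rad))), for 0.1 s.
3. that lid is pushed back to its stop (((horizontal distance between bushing and bay_left below 0.03 m and value of joint lid_left above 1.8 rad) or (horizontal distance between bushing and bay_right below 0.03 m and value of joint lid_right above 1.8 rad))), for 0.2 s.
At the end, for the whole second after the job is handed in: the lid over the bushing stands open at more than 1.8 rad (stop at 1.92) with its tab sprung back, the other lid is shut and latched, both parts lie in their nests within 15 mm of where they were, and all is released (((horizontal distance between bushing and bay_left below 0.03 m and value of joint lid_left above 1.8 rad and value of joint each of tab_left, lid_right, tab_right below 0.05 rad and horizontal distance between steel_cup and bay_right below 0.015 m) or (horizontal distance between bushing and bay_right below 0.03 m and value of joint lid_right above 1.8 rad and value of joint each of tab_right, lid_left, tab_left below 0.05 rad and horizontal distance between steel_cup and bay_left below 0.015 m)) and distance of each of bushing, steel_cup from where it was at the start of the episode below 0.015 m and linear speed of bushing below 0.02 m/s); the robot touches nothing.
It fails at once if the bay with the steel cup is opened ((horizontal distance between bushing and bay_left below 0.03 m and value of joint lid_right above 0.1 rad) or (horizontal distance between bushing and bay_right below 0.03 m and value of joint lid_left above 0.1 rad)).
It fails at once if the bushing or the steel cup is lifted or moved more than 15 mm (distance of any of bushing, steel_cup from where it was at the start of the episode above 0.015 m).
It fails at once if a thing lying round the tester is lifted or moved more than 30 mm (distance of any of spare_bushing, tall_cup, marker from where it was at the start of the episode above 0.03 m).
It also fails if it takes over 40 s, if anything falls off the work surface, if the arm or the gripper's body presses on something with over 40 N, if the wrist force passes 120 N, or if a joint passes its speed limit or range.

## Robot

A 6-joint arm with a two-finger parallel gripper is mounted at the origin on the work surface; the furniture and walls round the work are solid. World frame = base frame: x ahead of the robot, y to its left, z up, the work surface at z = 0. Lengths are in m, angles in rad, forces in N, time in s.
With the tool pointing down it reaches from about 0.375 to 0.975 m from the base axis. Payload 3.8 kg.
Tool frame: the origin (TCP) lies on the centre line of the jaws, within the pads' length; the fingertips stand 8 mm ahead of it and the grasp point (between the pads) lies 11 mm behind it (arm.nose_length is the distance from the TCP to the fingertips, in m); z points along the fingers, y is the line along which they close (so a half turn about z gives the same grasp; the last joint's range is limited). The gripper opens to 88 mm and grips with 3 to 60 N. Pads are 18 mm wide; open, the fingers measure 123 mm over their backs; the gripper's body (75 mm by 187 mm) begins 45 mm behind the grasp point.
Start: joints at [-1.141, 0.264, 1.604, -0, 1.274, -0.037], TCP at [0.304, -0.603, 0.247] pointing down, gripper open.
Joint ranges: [-2.63, 2.63], [-0.94, 2.18], [0.31, 2.57], [-1.31, 4.45], [0, 2.66], [-2.55, 2.55]. Speed limits (rad/s): [2.57, 2.57, 3.14, 3.14, 3.14, 3.14].

## Interface

Orientations are given as a unit quaternion [w, x, y, z].
In Python, from station import arm gives the robot as it stands. The module is installed in compiled form; this text tells all that it offers.
- The arm moves only by the shell command python3 -m jog 'ROWS'. ROWS is JSON, a list of rows, each a list of 7 numbers: the shift along the world's x, y, z in mm, then the turn, a rotation vector about the world's x, y, z in degrees, then the opening, from 0 (shut) to 1 (fully open). In form: [[dx, dy, dz, ax, ay, az, hand], ...]. A call has exactly 5 rows; each row is the pose to reach, as a shift and turn from the pose commanded when the call began; what a row does not reach only later rows make up. A row lasts 1/8 s, in which the tool goes at most 62.5 mm and 10.7 degrees, less where a joint would pass 70% of its speed; a pose out of reach is approached as far as the arm can. A call with a gripper value outside its range is refused whole. The fingers move at their own pace and stop on an object; the grip force is fixed at half the most. Time passes only in rows, so rows that repeat a pose let the fingers close, or fill a call up. It gives the time, the measured TCP pose, the force, the opening and the grip force at its end, in the units of the state.
- arm.observe(): the state, without advancing time (a new reading comes with each control period).
- arm.capture(name): name is "scene" or "top" or "wrist"; returns a dict with "color" (480x640x3 uint8, blue, green, red), "mtx" (3x3 intrinsics, pixels), "camera_from_world" (4x4, takes a point from world to camera coordinates); the wrist camera has in their place "mount" (4x4, takes a point from camera to tool coordinates, whose origin is the TCP and whose axes are the flange's). Camera axes: x right, y down, z forward; pixel columns grow to the right and rows downward; lengths in m; the calibration is good to about 2 mm. A picture is of the moment at which its call begins: read the wrist's pose just before it. There is no depth.
- arm.finish_job(): hands the job in; it is judged then, once.
The state is a dict: "time": time; "joint_positions": joint angles; "qvel": joint speeds; "joint_torque": joint torques, N m; "eef_pos": TCP position; "tool_rot": TCP orientation; "contact_force": force on the tool from outside, world axes, zero at the start; "moment": the same for the moment, N m; "finger_gap": finger opening in m; "grasp_force": force on a finger pad.
Only numpy, scipy, OpenCV 4.12 (cv2) and the standard library are available. Lean on these libraries where they do the work, as an engineer would, in place of code of your own. Each camera call takes 0.05 s, during which the arm holds its last target. There are 200 camera calls.

## Working session

There is one attempt and no reset: what is moved stays moved. The work goes in short steps, Python scripts to look and compute and a shell command to move; the robot and the scene stay as the last step left them, time stands still between calls to the robot, and variables do not carry over. Pictures are saved under pics/ and viewed, at most 10 in all, crops included, and the job is handed in when it is done.

```bash
mkdir -p pics
python3 - <<'E'
from station import arm
import cv2
o=arm.observe();print(o['time'],o['eef_pos'],o['tool_rot'],o['finger_gap'],arm.nose_length)
for n in("scene","top"):
    c=arm.capture(n);cv2.imwrite(f"pics/{n}0.png",c["color"]);print(n,c["mtx"].tolist(),c["camera_from_world"].round(3).tolist())
E
```

```text
0.0 [ 0.30349561 -0.60216335  0.2454034 ] [-1.08140605e-03  9.72885248e-01  2.31285709e-01 -2.13511725e-04] 0.08835006986299516 0.008
scene [[612.8745546457496, 0.0, 327.4124066878322], [0.0, 612.8745546457496, 231.56567338178235], [0.0, 0.0, 1.0]] [[0.626, 0.78, 0.013, -0.261], [0.412, -0.316, -0.855, -0.174], [-0.662, 0.54, -0.519, 1.385], [0.0, 0.0, 0.0, 1.0]]
top [[543.917570435521, 0.0, 315.70746927081996], [0.0, 543.917570435521, 241.85518032857468], [0.0, 0.0, 1.0]] [[0.024, -0.999, -0.024, -0.04], [-0.994, -0.021, -0.107, 0.495], [0.106, 0.026, -0.994, 0.903], [0.0, 0.0, 0.0, 1.0]]
```

View pics/scene0.png

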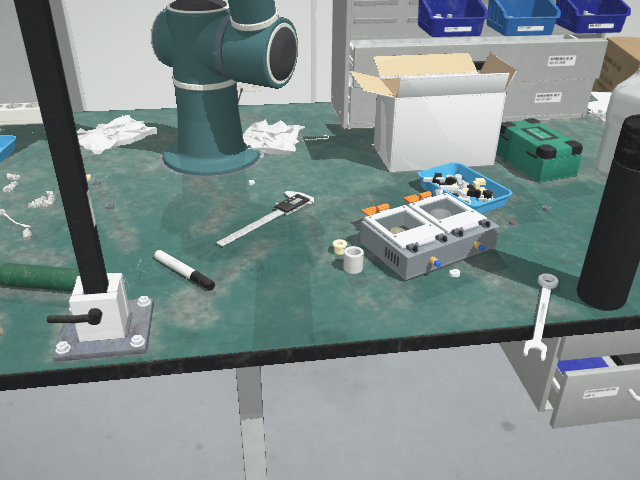

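View pics/top0.png

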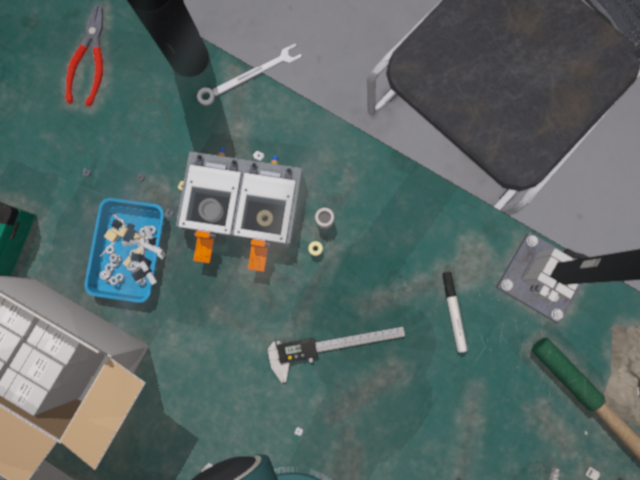

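The top view shows the tan bushing in the right bay at about (264,217) and the steel cup in the left bay at (210,209). The orange tabs are at (204,247) on the left and (258,255) on the right. I'll zoom both views for corner positions.

Run:
```python
import cv2,numpy as np
a=cv2.imread("pics/top0.png")[140:290,165:345];b=cv2.imread("pics/scene0.png")[180:290,325:505]
a=cv2.resize(a,None,fx=3.3,fy=3.3,interpolation=cv2.INTER_CUBIC)[:, :]
b=cv2.resize(b,None,fx=4.4,fy=4.4,interpolation=cv2.INTER_CUBIC)
cv2.imwrite("pics/za.png",a);cv2.imwrite("pics/zb.png",b)
for n in("top0","scene0"):
    im=cv2.imread(f"pics/{n}.png");h=cv2.cvtColor(im,cv2.COLOR_BGR2HSV)
    m=cv2.inRange(h,(7,170,150),(18,255,255))
    for c in cv2.findContours(m,0,2)[0]:
        if cv2.contourArea(c)>25: print(n,cv2.contourArea(c),cv2.minAreaRect(c),cv2.approxPolyDP(c,2,True).reshape(-1,2).tolist())
```

```text
top0 321.5 ((257.2685546875, 254.9303436279297), (15.122052192687988, 29.485628128051758), 5.440331935882568) [[252, 240], [249, 268], [263, 270], [264, 257], [257, 254], [258, 247], [264, 242]]
top0 413.5 ((203.0713348388672, 246.68011474609375), (16.80614471435547, 30.363677978515625), 4.969740390777588) [[196, 231], [194, 260], [208, 262], [212, 240], [207, 238], [208, 233]]
scene0 81.5 ((375.5000305175781, 209.0), (6.640783309936523, 26.246904373168945), 71.56504821777344) [[388, 205], [362, 210], [368, 215], [368, 211], [371, 214], [378, 209], [387, 208]]
scene0 100.5 ((417.7353515625, 196.94117736816406), (6.5484619140625, 27.163990020751953), 75.96376037597656) [[431, 194], [425, 192], [418, 197], [412, 195], [404, 198], [411, 202]]
```

View pics/za.png

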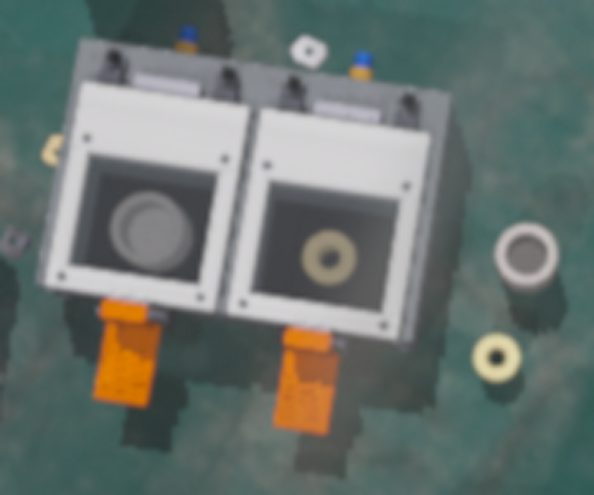

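View pics/zb.png

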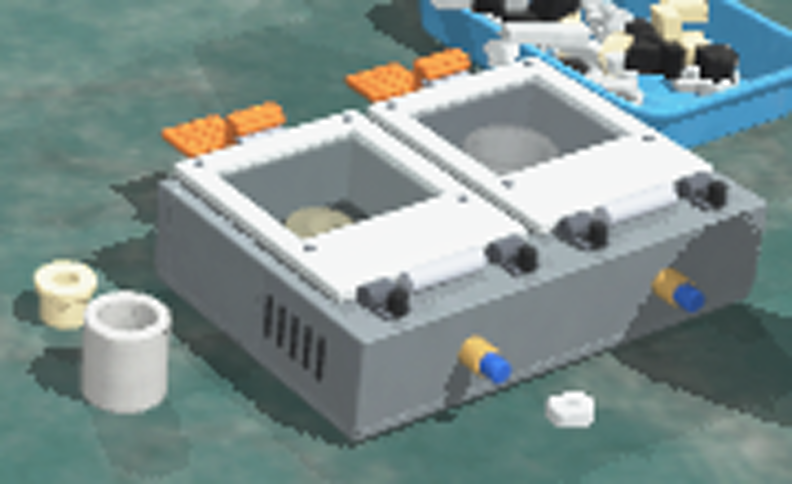

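Zoomed: the bushing is in the right bay (top, upscaled (330,257)). The right tab pad has front corners at (274,427) and (327,436), and the right lid's front corners are at (229,313) and (408,341). The same corners appear in the scene view, so I'll triangulate them.

```bash
cat > h.py <<'E'
import numpy as np,cv2
from station import arm
def P(c): return c["mtx"]@c["camera_from_world"][:3]
def ray(c,uv):
    T=c["camera_from_world"];R=T[:3,:3];o=-R.T@T[:3,3];d=R.T@np.linalg.solve(c["mtx"],[*uv,1]);return o,d
def plane(c,uv,z):
    o,d=ray(c,uv);return o+d*(z-o[2])/d[2]
def tri(c1,u1,c2,u2):
    X=cv2.triangulatePoints(P(c1),P(c2),np.array(u1,float).reshape(2,1),np.array(u2,float).reshape(2,1)).ravel();return X[:3]/X[3]
E
python3 - <<'E'
from h import *
t=arm.capture("top");s=arm.capture("scene")
A=lambda u:(165+u[0]/3.3-.35,140+u[1]/3.3-.35)
B=lambda u:(325+u[0]/4.4-.4,180+u[1]/4.4-.4)
for n,a,b,z in[("Rlid FR",(408,341),(175,168),.054),("Rlid FL",(229,313),(350,112),.054),("Llid FL",(46,286),(533,60),.054),
 ("hous back R",(450,93),(360,345),.048),("Rpad FL",(274,427),(212,116),.035),("Rpad FR",(327,436),(163,133),.035),("Lpad FL",(94,399),(395,64),.035),("Lpad FR",(148,407),(346,83),.035)]:
    print(n,tri(t,A(a),s,B(b)).round(4),plane(t,A(a),z).round(4),plane(s,B(b),z).round(4))
p=lambda a,z:plane(t,A(a),z)[:2]
hl=p((78,40),.048);hr=p((450,93),.048);d=hl-hr;yaw=np.arctan2(-d[0],d[1]);print("back edge",hl,hr,np.linalg.norm(d),np.degrees(yaw))
lf=p((46,286),.054);rf=p((408,341),.054);d=lf-rf;print("lids front",np.linalg.norm(d),np.degrees(np.arctan2(-d[0],d[1])))
R=lambda a:np.array([[np.cos(a),-np.sin(a)],[np.sin(a),np.cos(a)]])
yaw=np.arctan2(-d[0],d[1])
for mid,loc in[((lf+rf)/2,(-56,0)),((hl+hr)/2,(75,0)),((p((274,427),.035)+p((327,436),.035))/2,(-108,-47)),((p((94,399),.035)+p((148,407),.035))/2,(-108,47)),(p((330,257),.033),(0,-47))]:
    print("origin",mid-R(yaw)@(np.array(loc)/1e3))
E
```

```text
Rlid FR [0.4912 0.0177 0.0541] [0.4899 0.0161 0.054 ] [0.4919 0.0194 0.054 ]
Rlid FL [0.5014 0.106  0.0541] [0.5022 0.1069 0.054 ] [0.501  0.1052 0.054 ]
Llid FL [0.5139 0.2005 0.0526] [0.514  0.2004 0.054 ] [0.5154 0.1979 0.054 ]
hous back R [ 0.6175 -0.0028  0.0477] [ 0.6188 -0.0013  0.048 ] [ 0.6172 -0.0048  0.048 ]
Rpad FL [0.4454 0.0838 0.0351] [0.4462 0.0849 0.035 ] [0.4449 0.083  0.035 ]
Rpad FR [0.4424 0.0578 0.0344] [0.4422 0.0576 0.035 ] [0.4433 0.0573 0.035 ]
Lpad FL [0.4582 0.1778 0.0347] [0.4585 0.1781 0.035 ] [0.4585 0.1769 0.035 ]
Lpad FR [0.4553 0.1506 0.0329] [0.455 0.15  0.035] [0.458  0.1478 0.035 ]
back edge [0.64337405 0.19198623] [ 0.61881201 -0.00129165] 0.19483231407249452 -7.2424102934418695
lids front 0.18590663936518542 -7.455111714992209
origin [0.55748494 0.10100883]
origin [0.55672702 0.10507849]
origin [0.55742447 0.10381098]
origin [0.55778139 0.10344187]
origin [0.54097502 0.10598428]
```

```bash
cat >> h.py <<'E'
from scipy.spatial.transform import Rotation as Ro
YAW=-7.35
def L(x,y,z): # tester mm -> world m
    return Ro.from_euler('z',YAW,degrees=True).apply(np.array([x,y,0])/1e3)+[.557,.1035,z/1e3]
def state():
    o=arm.observe();q=o['tool_rot'];return o,Ro.from_quat([*q[1:],q[0]])
def goal(tip,tilt): # shift mm, rotvec deg to put fingertips at world tip; tilt leans body to the robot
    o,R=state();G=Ro.from_euler('z',YAW,degrees=True)*Ro.from_euler('y',-tilt,degrees=True)*Ro.from_euler('x',180,degrees=True)
    tcp=np.array(tip)-G.as_matrix()[:,2]*arm.nose_length
    return ((tcp-o['eef_pos'])*1e3).round(1),np.degrees((G*R.inv()).as_rotvec()).round(1)
E
python3 - <<'E'
from h import *
t=arm.capture("top")
for n,u in[("post base",(545,278)),("base corner",(497,285))]: print(n,plane(t,u,.03))
print("pad",L(-94,-47,35));print(goal(L(-100,-47,90),15)); print(state()[0]['joint_positions'])
E
```

```text
post base [ 0.44262071 -0.41327381  0.03      ]
base corner [ 0.42912398 -0.3335617   0.03      ]
pad [0.45775966 0.06891162 0.035     ]
(array([ 146.1,  672.4, -148.3]), array([  2.5, -15. , -33.9]))
[-1.14091278e+00  2.64317290e-01  1.60465635e+00 -1.74088086e-05
  1.27369655e+00 -3.69162573e-02]
```

```bash
python3 -m jog '[[-45,40,0,0,0,0,0],[-70,90,0,0,0,0,0],[-80,150,0,0,0,0,0],[-80,205,0,0,0,0,0],[-70,265,0,0,0,0,0]]'
python3 -m jog '[[30,50,0,0,0,0,0],[70,95,0,0,0,-8,0],[105,145,0,0,0,-16,0],[135,195,0,0,0,-24,0],[160,250,0,0,0,-32,0]]'
python3 - <<'E'
from h import *
print(goal(L(-100,-47,90),15))
E
```

```text
time: 0.88
eef_pos: [0.2332, -0.3362, 0.2466]
tool_rot: [0.0, 0.973, 0.23, 0.0]
contact_force: [0.7, 0.6, 0.7]
finger_gap: 0.0404
grasp_force: 0.0
time: 1.5
eef_pos: [0.3867, -0.1043, 0.2471]
tool_rot: [0.0, 0.999, -0.037, 0.001]
contact_force: [0.6, -1.1, -0.4]
finger_gap: 0.0008
grasp_force: 0.0
(array([  63. ,  174.3, -149.3]), array([ -1.5, -14.9,  -3. ]))
```

```bash
python3 -m jog '[[20,50,-20,0,-5,0,0],[40,100,-50,0,-10,-2,0],[60,155,-80,-1,-15,-3,0],[60,155,-110,-1,-15,-3,0],[60,155,-110,-1,-15,-3,0]]'
python3 - <<'E'
from h import *
print(goal(L(-100,-47,60),15))
c=arm.capture("wrist");cv2.imwrite("pics/w1.png",c["color"]);s=arm.capture("scene")["color"][130:290,300:510]
t=arm.capture("top")["color"][140:300,150:360]
cv2.imwrite("pics/m1.png",np.hstack([cv2.resize(s,(400,305)),cv2.resize(c["color"],(400,305))]))
E
```

```text
time: 2.12
eef_pos: [0.443, 0.05, 0.1339]
tool_rot: [0.004, 0.99, -0.059, 0.128]
contact_force: [0.3, -0.1, 0.3]
finger_gap: 0.0009
grasp_force: 0.0
(array([  6.7,  20. , -66.2]), array([-0.4, -0.3, -0.5]))
```

View pics/m1.png

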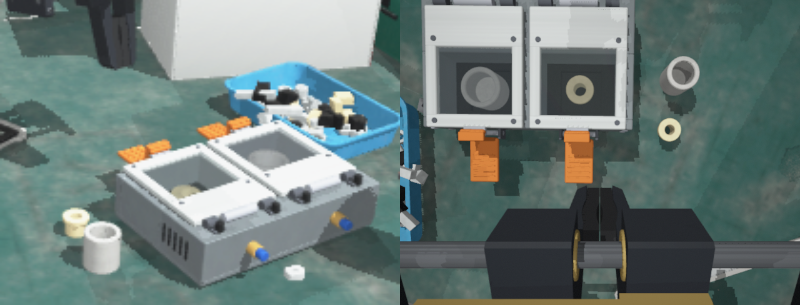

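The scene view shows the gripper high above the right tab. The wrist view shows the fingers at about (600,200) and the right tab at (578,158), slightly left, which agrees with the 20 mm correction in y.

```bash
python3 -m jog '[[7,20,0,0,0,-1,0],[7,20,-30,0,0,-1,0],[7,20,-66,0,0,-1,0],[7,20,-66,0,0,-1,0],[7,20,-66,0,0,-1,0]]'
python3 - <<'E'
from h import *
print(goal(L(-100,-47,35),15))
o,R=state();c=arm.capture("wrist")
h=cv2.cvtColor(c["color"],cv2.COLOR_BGR2HSV);m=cv2.inRange(h,(7,150,110),(18,255,255))
cw=np.eye(4);cw[:3,:3]=R.as_matrix();cw[:3,3]=o['eef_pos'];cw=cw@c["mount"];c["camera_from_world"]=np.linalg.inv(cw)
for k in cv2.findContours(m,0,2)[0]:
    if cv2.contourArea(k)>100:
        q=cv2.approxPolyDP(k,3,True).reshape(-1,2);print([(u.tolist(),((plane(c,u,.035)-L(0,0,0))@Ro.from_euler('z',YAW,degrees=True).as_matrix()*1e3).round(1)[:2].tolist()) for u in q])
cv2.imwrite("pics/w2.png",c["color"])
E
```

```text
time: 2.9
eef_pos: [0.4546, 0.0685, 0.0727]
tool_rot: [0.005, 0.989, -0.07, 0.132]
contact_force: [-0.2, 0.5, 0.2]
finger_gap: 0.0003
grasp_force: 0.0
(array([ -4.8,   1.4, -30. ]), array([-0.5,  0.2,  0.7]))
[([64, 225], [-57.8, 71.4]), ([57, 232], [-61.1, 74.9]), ([57, 247], [-68.1, 75.1]), ([88, 250], [-69.7, 60.5]), ([90, 328], [-106.9, 60.8]), ([147, 329], [-107.6, 33.7]), ([146, 243], [-66.8, 32.9]), ([142, 240], [-65.3, 34.8]), ([138, 246], [-68.1, 36.8]), ([115, 248], [-68.9, 47.7]), ([116, 228], [-59.5, 46.9]), ([112, 225], [-58.1, 48.7])]
[([290, 224], [-58.7, -35.0]), ([288, 295], [-92.1, -33.6]), ([317, 295], [-92.3, -47.2]), ([319, 322], [-105.1, -48.0]), ([319, 297], [-93.2, -48.2]), ([345, 293], [-91.5, -60.4]), ([342, 228], [-60.8, -59.3]), ([339, 223], [-58.5, -57.9])]
```

View pics/w2.png

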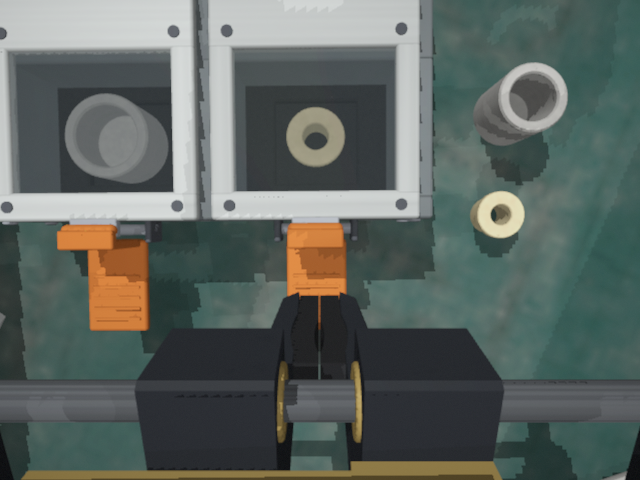

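The wrist view shows the fingertips centred on the right pad (edges at columns 288 and 345, fingers at 319). The right lid's window above shows the bushing. Next is the press.

```bash
python3 -m jog '[[-5,1,-15,0,0,0,0],[-5,1,-28,0,0,0,0],[-5,1,-34,0,0,0,0],[-5,1,-38,0,0,0,0],[-5,1,-40,0,0,0,0]]'
```

```text
time: 3.58
eef_pos: [0.4489, 0.0701, 0.0312]
tool_rot: [0.005, 0.989, -0.069, 0.131]
contact_force: [-4.0, -2.2, 13.6]
finger_gap: 0.0006
grasp_force: 6.9
```

```bash
python3 -m jog '[[0,0,0,0,0,0,0],[-2,0,10,0,0,0,0],[-8,0,40,0,0,0,0],[-10,0,90,0,0,0,0],[-10,0,95,0,0,0,0]]'
python3 - <<'E'
from h import *
s=arm.capture("scene")["color"][110:290,300:510];c=arm.capture("wrist")["color"]
cv2.imwrite("pics/m2.png",np.hstack([cv2.resize(s,(400,343)),cv2.resize(c,(400,343))]))
for tip in (L(-48,-47,118),L(45,-47,130),L(75,-47,140)): print(goal(tip,0),goal(tip,15))
E
```

```text
time: 4.2
eef_pos: [0.4399, 0.0706, 0.1297]
tool_rot: [0.004, 0.989, -0.07, 0.134]
contact_force: [0.6, -0.3, 0.6]
finger_gap: 0.0006
grasp_force: 0.0
(array([65.6, -7.2, -0.4]), array([ 1.5, 15. ,  0.7])) (array([63.5, -6.9, -0.7]), array([-0.5,  0.1,  0.6]))
(array([157.8, -19.1,  11.6]), array([ 1.5, 15. ,  0.7])) (array([155.8, -18.8,  11.3]), array([-0.5,  0.1,  0.6]))
(array([187.6, -22.9,  21.6]), array([ 1.5, 15. ,  0.7])) (array([185.5, -22.6,  21.3]), array([-0.5,  0.1,  0.6]))
```

View pics/m2.png

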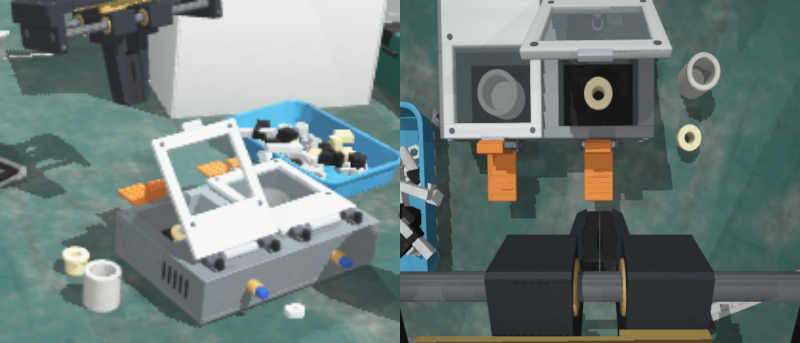

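The lid has sprung up to about 0.8 rad with its tongue facing the robot, the bushing is in place, the left lid is shut and the tab is back at rest. Now I'll push the lid back with the fingertips.

```bash
python3 -m jog '[[30,-3,0,0,0,0,0],[64,-7,0,0,0,0,0],[84,-9,3,0,0,0,0],[104,-12,5,0,0,0,0],[120,-14,8,0,0,0,0]]'
python3 - <<'E'
from h import *
for tip in (L(45,-47,132),L(68,-47,140)): print(goal(tip,15))
E
```

```text
time: 4.92
eef_pos: [0.5563, 0.0558, 0.1308]
tool_rot: [0.006, 0.989, -0.07, 0.128]
contact_force: [-1.1, 1.0, -0.2]
finger_gap: 0.0007
grasp_force: 0.6
(array([37.3, -4.4,  8.9]), array([-0.4, -0.3,  0.6]))
(array([60.1, -7.4, 16.9]), array([-0.4, -0.3,  0.6]))
```

```bash
python3 -m jog '[[14,-2,4,0,0,0,0],[28,-4,8,0,0,0,0],[40,-5,11,0,0,0,0],[50,-6,14,0,0,0,0],[55,-7,15,0,0,0,0]]'
python3 - <<'E'
from h import *
print(goal(L(75,-47,140),15))
s=arm.capture("scene")["color"][110:290,300:510];c=arm.capture("wrist")["color"]
cv2.imwrite("pics/m3.png",np.hstack([cv2.resize(s,(400,343)),cv2.resize(c,(400,343))]))
E
```

```text
time: 5.55
eef_pos: [0.6138, 0.0491, 0.1493]
tool_rot: [0.005, 0.989, -0.07, 0.131]
contact_force: [-0.1, 0.4, -0.2]
finger_gap: 0.0004
grasp_force: 0.3
(array([ 9.5, -1.6, -1.6]), array([-0.4,  0.1,  0.6]))
```

View pics/m3.png

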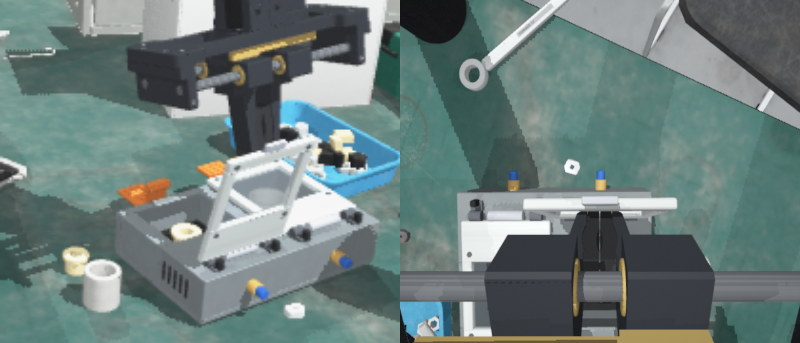

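The lid now stands past vertical, leaning back, with the fingertips still on it. I'll push on gently to the stop and watch the force.

```bash
python3 -m jog '[[3,0,-1,0,0,0,0],[6,-1,-1,0,0,0,0],[9,-1,-2,0,0,0,0],[11,-1,-2,0,0,0,0],[11,-1,-2,0,0,0,0]]'
```

```text
time: 6.28
eef_pos: [0.6239, 0.048, 0.1466]
tool_rot: [0.005, 0.989, -0.07, 0.131]
contact_force: [-0.1, -0.5, 0.5]
finger_gap: 0.0005
grasp_force: 0.1
```

```bash
python3 -m jog '[[2,0,-1,0,0,0,0],[4,0,-1,0,0,0,0],[5,-1,-2,0,0,0,0],[6,-1,-2,0,0,0,0],[6,-1,-2,0,0,0,0]]'; python3 -m jog '[[1,0,0,0,0,0,0],[2,0,0,0,0,0,0],[3,0,-1,0,0,0,0],[4,0,-1,0,0,0,0],[4,0,-1,0,0,0,0]]'
```

```text
time: 6.9
eef_pos: [0.6263, 0.0478, 0.1452]
tool_rot: [0.005, 0.989, -0.07, 0.127]
contact_force: [-20.0, 2.2, 16.9]
finger_gap: 0.0006
grasp_force: 12.2
time: 7.52
eef_pos: [0.6272, 0.0477, 0.1449]
tool_rot: [0.006, 0.99, -0.07, 0.124]
contact_force: [-36.8, 2.0, 32.3]
finger_gap: 0.0004
grasp_force: 22.0
```

At the stop: force rises with no further travel. Backing away forward and up.

```bash
python3 -m jog '[[-10,1,2,0,0,0,0],[-40,5,10,0,0,0,0],[-90,11,40,0,0,0,0],[-140,18,80,0,0,0,0],[-180,23,110,0,0,0,0]]'
python3 -m jog '[[0,0,0,0,0,0,0],[0,0,0,0,0,0,0],[0,0,0,0,0,0,0],[0,0,0,0,0,0,0],[0,0,0,0,0,0,0]]'
python3 - <<'E'
from h import *
C=arm.capture("scene");s=C["color"][110:290,300:510];T=arm.capture("top")["color"][130:310,150:360]
# expected lid front-edge corners at several angles, in scene-crop pixels (x400/210,343/180)
for a in(1.7,1.8,1.92):
    q=[]
    for y in(-3,-91):
        r=111;p=L(55-r*np.cos(a),y,51+r*np.sin(a));u=P(C)@[*p,1];u=u[:2]/u[2];q.append(((u-[300,110])*[800/210*.5,343/180]).round())
    print(a,q)
cv2.imwrite("pics/m4.png",np.hstack([cv2.resize(s,(400,343)),cv2.resize(T,(400,343))]))
E
```

```text
time: 8.15
eef_pos: [0.4529, 0.0703, 0.2553]
tool_rot: [0.005, 0.989, -0.07, 0.132]
contact_force: [0.5, -0.2, -0.6]
finger_gap: 0.0008
grasp_force: 0.0
time: 8.78
eef_pos: [0.454, 0.0699, 0.2527]
tool_rot: [0.005, 0.989, -0.07, 0.13]
contact_force: [0.7, 0.6, -0.0]
finger_gap: 0.0005
grasp_force: 0.0
1.7 [array([307., 128.]), array([220., 154.])]
1.8 [array([316., 136.]), array([229., 162.])]
1.92 [array([326., 147.]), array([239., 173.])]
```

View pics/m4.png

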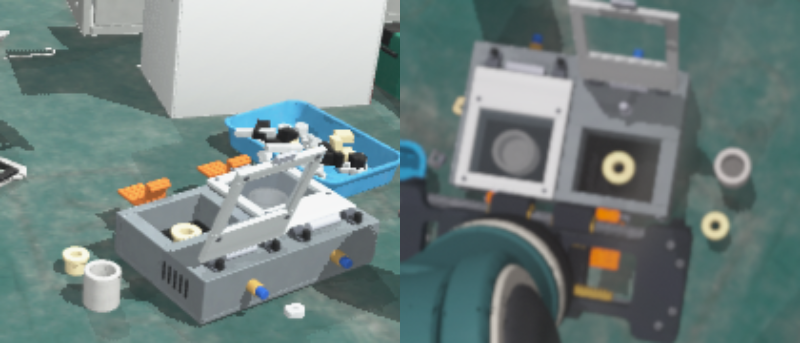

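The lid's top corners at about (323,150) and (237,174) match 1.92 rad. The left lid is shut, both parts are in their nests, the bystanders are unmoved and the gripper is clear.

```bash
python3 -c "
from station import arm
print(arm.finish_job())"
```

```text
the job is handed in; nothing more can be done
None
```

I opened the right bay, which holds the bushing: its tab was pressed, and the lid was pushed back to its stop (about 1.92 rad in the last image); the left lid, both parts and the bystanders look unmoved, the arm is clear, and the job is handed in with no verdict returned.

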